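# Lock the closure of a pressure test chamber with its safety bar

## Robot

A 7-joint arm with a two-finger parallel gripper is mounted at the origin on the work surface. World frame = base frame: x ahead of the robot, y to its left, z up, the work surface at z = 0. Lengths are in mm, angles in rad, forces in N, time in s.
With the tool pointing down it reaches from about 400 to 900 mm from the base axis. Payload 5.6 kg.
Tool frame: the origin (TCP) lies midway between the tips of the shut fingers; the grasp point (between the pads) lies 19 mm behind it; z points along the fingers, y is the line along which they close (so a half turn about z gives the same grasp; the last joint's range is limited). The gripper opens to 92 mm and grips with 3 to 60 N. Pads are 20 mm wide; open, the fingers measure 128 mm over their backs; the gripper's body (75 mm by 189 mm) begins 69 mm behind the grasp point.
Start: joints at [1.197, 0.468, -0.012, 1.603, 0.006, 1.071, -0.056], TCP at [211.079, -614.78, 214.592] pointing down, gripper open.
Joint ranges: [-2.53, 2.53], [-0.31, 2.02], [-1.57, 1.55], [0.28, 2.44], [-1.29, 4.43], [0.15, 1.84], [-2.92, 2.92]. Speed limits (rad/s): [2.57, 2.57, 3.14, 3.14, 3.14, 3.14, 3.14].

## Interface

Orientations are given as a rotation vector (axis times angle).
In Python, from cell import robot, grip, kin, viewer gives the robot as it stands. Calls block until the motion is done:
- robot.movep(position, orientation): joint-space move of the TCP to a pose.
- robot.servo_line(position, feed=150, rotation=None): straight line of the TCP; rotation=None keeps the orientation; feed is the mean speed in mm/s.
- robot.goto_joints(angles): joint-space move.
- grip(opening, newtons=None): opening from 0.0 (shut) to 1.0 (fully open); newtons is the grip in N (None keeps the last); returns when the fingers have stopped.
- robot.hold(seconds).
- kin.ik(position, orientation): joint angles nearest the present ones, or None.
- robot.observe(): the state.
- viewer.read_camera(name): name is "scene" or "top"; returns the picture (480x640x3 uint8, red, green, blue); there is no depth.
- viewer.camera_info(name): a dict with "camera_matrix" (3x3 intrinsics, pixels), "R" (3x3) and "t" (3): a world point X has camera coordinates R X + t. Camera axes: x right, y down, z forward; pixel columns grow to the right and rows downward; lengths in mm; the calibration is good to about 2 mm. A picture is of the moment at which its call begins. camera_info takes no time and is no camera call.
A pose or a line that the arm cannot do raises robot.IKError and nothing moves.
- robot.job_done(): hands the job in; it is judged then, once.
Trained networks look in the newest picture that a camera, given by its name, has taken for a name from the list of things; names that differ only in an ending like _2 or _b are one class to them, and where a whole thing is asked for, a point or a joint stands for the part that bears it (a point fixed in the world has none). Each returns a list of dicts, best first, with "confidence" (0 to 1); they miss things now and then, are a little off and sometimes report something else, mostly with a low value. They report only what shows in the picture. A call takes as long as a camera call.
- viewer.silhouettes(name, camera): "mask" (480x640 bool, what is visible of it).
- viewer.pinpoint(name, camera): "at" ([x, y, z] in mm, in the coordinates of the camera as it stood for that picture, good to about 4 mm: a listed point, or the origin of a listed thing).
The state is a dict: "t": time; "joints": joint angles; "joint_velocities": joint speeds; "joint_torque": joint torques, N m; "tcp_pos": TCP position; "tcp_rot": TCP orientation; "contact_force": force on the tool from outside, world axes, zero at the start; "wrist_torque": the same for the moment, N m; "grip_width": opening from 0.0 (shut) to 1.0 (fully open); "grip_force": force on a finger pad.
Only numpy, scipy, OpenCV 4.12 (cv2) and the standard library are available. Lean on these libraries where they do the work, as an engineer would, in place of code of your own. Each camera call takes 0.05 s, during which the arm holds its last target. There are 200 camera calls.

## Task

Secure the closure of the pressure test chamber: turn the slotted locking disc by pushing one of its upright grips until the slot lines up with the safety bar, then push the bar by the plate on its outer end through the slot until it is fully home. Only push with the fingers: do not grip, pinch or lift anything, and leave the fittings, tools and instruments around the chamber where they are.

Things in the scene. Friction and masses are not known exactly. Their poses are not given: they have to be found in the camera images.
- chamber: The fixed test chamber: dark base plate 170 x 310 mm, 12 mm thick (85 mm to either side in x, 195 mm to -y, 115 mm to +y), round vessel, cover with brass hex plug (top 91 mm above the bench), bar guide block (44 x 28 mm, top 74 mm), needle valve on the +y side. Origin on the bench, on the upright axis about which the disc turns; z up; the safety bar lies along its -y axis
- disc (a joint): Locking disc, a steel ring plate (diameters 160 and 104 mm, heights 50 to 64 mm), in rad. 0: slot in line with the bar; positive: counter-clockwise from above, where it starts. Turns past 0 (-0.6 to 1.5), stays where left, takes about 5 N at a grip. Slot: 20 mm wide, rim to bore, mouth chamfered to 30 mm; the bar's nose enters and centres it from up to 0.1 rad off, else the rim stops the bar
- bar (a joint): Safety bar (flat steel, 16 mm wide, 10 mm thick, mid-height 57 mm), sliding towards the disc's axis along the chamber's +y, in m. 0: fully back, its start, nose 6 mm outside the rim; 0.042: fully home, nose through the slot and in the cover's notch, push plate against the guide block (hard stop). Stays where left; takes about 5 N to slide, up to 15 N while centring the disc
- grip_a (a point): Middle of one of the disc's two upright black grips (oval, 17 mm radially, 22 mm in the direction of turning, heights 64 to 120 mm), 92 mm above the bench, 66 mm from the disc's axis, 90 degrees counter-clockwise from the slot. The point's axes turn with the disc: x points radially outwards, equal to the chamber's x with the disc at 0
- grip_b (a point): Middle of the other grip, the same, opposite grip_a across the disc (90 degrees clockwise from the slot; chamber's -x side with the disc at 0); here x points to the disc's axis
- slot (a point): Middle of the slot's mouth on the disc's rim, 80 mm from the axis, 57 mm above the bench; turns with the disc
- bar_push (a point): Middle of the outer face of the upright push plate on the bar's outer end: 40 mm wide, 8 mm thick, heights 44 to 100 mm; this point is 72 mm above the bench, 171 mm from the disc's axis with the bar fully back (129 mm fully home). The face looks along the chamber's -y; push it along +y. The space outside it is free above the base plate
- bar_nose (a point): Middle of the tip of the bar's nose, 57 mm above the bench, 86 mm from the disc's axis with the bar fully back
- adapter: Bystander: brass hex adapter standing loose on the base plate about 67 mm to the +x side of the push plate's path, 24 mm across flats, 40 mm tall; origin at the centre of its underside
- plug: Bystander: steel plug standing on the bench beside the chamber, 28 mm diameter, 32 mm tall; origin at the centre of its underside
- wrench: Bystander: steel spanner lying on the bench on the chamber's -x side, 190 mm long, 8 mm thick; origin under its middle
- pliers: Bystander: pliers with yellow and black handles lying on the bench on the chamber's +x side, 168 mm long, 16 mm high; origin near its joint, on the bench
- gauge: Bystander: pressure gauge lying on its back, 68 mm diameter, 30 mm high, its stem reaching 52 mm from the centre; origin under its centre
- calibrator: Bystander: black hand-held calibrator lying on the bench, 190 x 92 x 36 mm; origin under its centre
- flask: Bystander: white plastic bottle, 56 mm diameter, 130 mm tall, standing; origin at the centre of its underside

How it is judged (in metres and radians):
On the way, in this order (a step that is already met when the one before it is completed fails the run):
1. the disc is turned until its slot is in line with the bar (value of joint disc between -0.12 and 0.12 rad), for 0.2 s.
2. the bar is pushed through the slot, fully home (value of joint disc between -0.05 and 0.05 rad and value of joint bar above 0.04 m), for 0.2 s.
At the end, for the whole second after the job is handed in: The bar stands fully home (within 2 mm of its stop) through the slot, the disc's slot in line with it (within 0.05 rad), both at rest, and every bystander is within 15 mm of where it started (all of step 2 and velocity of joint bar between -0.005 and 0.005 m/s and velocity of joint disc between -0.02 and 0.02 rad/s and distance of each of adapter, plug, wrench, pliers, gauge, calibrator, flask from where it was at the start of the episode below 0.015 m); the robot touches nothing.
It fails at once if a fitting, tool or instrument is moved more than 15 mm or lifted (distance of any of adapter, plug, wrench, pliers, gauge, calibrator, flask from where it was at the start of the episode above 0.015 m).
It fails at once if a standing fitting or the bottle is tipped over (angle between any of adapter, plug, flask's own z axis and vertical above 0.4 rad).
It fails at once if a grip of the disc is pinched between the fingers (pressed on its leading and trailing sides at once) ((contact force between the fingers and disc_c25 above 2 N and contact force between the fingers and disc_c26 above 2 N) or (contact force between the fingers and disc_c27 above 2 N and contact force between the fingers and disc_c28 above 2 N)).
It fails at once if the push plate is pinched between the fingers (pressed on both its faces at once) (contact force between the fingers and bar_c1 above 2 N and contact force between the fingers and bar_c2 above 2 N).
It also fails if it takes over 48 s, if anything falls off the work surface, if the arm or the gripper's body presses on something with over 40 N, if the wrist force passes 120 N, or if a joint passes its speed limit or range.

## Working session

There is one attempt and no reset: what is moved stays moved. The work goes in short steps, each a Python script; the robot and the scene stay as the last script left them, time stands still between calls to the robot, and variables do not carry over. Pictures are saved under pics/ and viewed, at most 10 in all, crops included, and the job is handed in when it is done.

```bash
mkdir -p pics; ls
cat > h.py <<'E'
from cell import robot, grip, kin, viewer
import numpy as np, cv2
def cam2w(p,c):
    i=viewer.camera_info(c); R=np.array(i["R"]); return R.T@(np.array(p)-np.array(i["t"]))
def snap(c,f):
    im=viewer.read_camera(c); cv2.imwrite(f"pics/{f}.png",im[:,:,::-1]); return im
E
python3 - <<'E'
from h import *
for c in("top","scene"):
    snap(c,c+"0")
    for n in("chamber","grip_a","slot","bar_push","bar_nose")+(("adapter","plug","flask","wrench","pliers","gauge","calibrator") if c=="top" else ()):
        for d in viewer.pinpoint(n,c)[:2]: print(c,n,round(d["confidence"],2),cam2w(d["at"],c).round(0))
print(robot.observe()["t"],robot.observe()["tcp_rot"])
E
```

```text
pics
top chamber 0.79 [578.  -7.   1.]
top grip_a 0.94 [639.  11.  95.]
top grip_a 0.7 [516. -33.  88.]
top slot 0.84 [607. -82.  57.]
top bar_push 0.54 [ 509. -165.   77.]
top bar_nose 0.54 [ 582. -170.   16.]
top adapter 0.5 [ 578. -168.   14.]
top plug 0.72 [728.  20.  -2.]
top flask 0.73 [688. 368.   0.]
top flask 0.47 [513. -33.  90.]
top wrench 0.65 [468.  51.   1.]
top pliers 0.92 [ 678. -123.    0.]
top gauge 0.76 [443. 403.   3.]
scene chamber 0.81 [575.  -9.  -3.]
scene grip_a 0.9 [643.  12.  89.]
scene grip_a 0.68 [ 579. -172.   11.]
scene slot 0.8 [607. -85.  59.]
scene slot 0.52 [518. -33.  87.]
scene bar_push 0.57 [ 502. -165.   72.]
scene bar_nose 0.87 [545. -87.  56.]
0.95 [ 3.09870888e+00  5.17124417e-01 -4.95751272e-05]
```

View pics/top0.png

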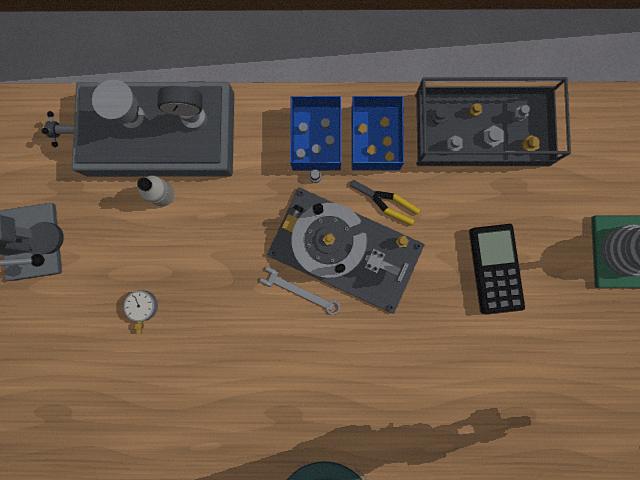

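View pics/scene0.png

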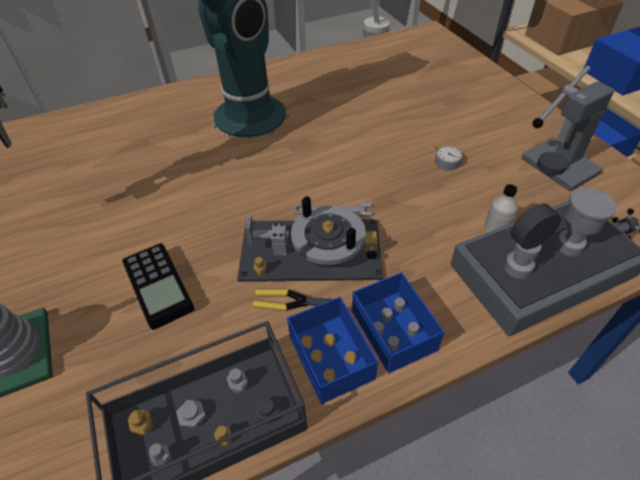

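The top view shows the chamber at about (330,240), with grips at (318,209) and (340,268). The slot opens to the upper right and the push plate is at (403,270). The networks agree: axis ≈ (578,-9), chamber yaw ≈ -0.43, disc ≈ +0.77. I'll push grip_b clockwise with the fingers shut.

```bash
cat >> h.py <<'E'
from scipy.spatial.transform import Rotation as Rn
C=np.array([578.3,-9.5]); YAW=-0.43
def down(a): # tool y at world angle a, z down
    y=np.array([np.cos(a),np.sin(a),0]); z=np.array([0,0,-1.]); return Rn.from_matrix(np.c_[np.cross(y,z),y,z]).as_rotvec()
def pol(th,z,r=66): # finger on grip_b side: th = chamber angle past -x (ccw)
    a=YAW+th; return np.array([*(C-r*np.array([np.cos(a),np.sin(a)])),z]), down(a)
def tang(th):
    f=np.array(robot.observe()["contact_force"]); a=YAW+th
    return f[:2]@np.array([-np.sin(a),np.cos(a)])*-1  # + = resists clockwise push
E
python3 - <<'E'
from h import *
grip(0.0)
th=0.77+0.32+0.25
p,r=pol(th,215); robot.movep(p,r)
p,r=pol(th,95); robot.servo_line(p,feed=120)
print(robot.observe()["t"],robot.observe()["tcp_pos"],p,tang(th),robot.observe()["contact_force"])
while th>0.75:
    th-=0.03; p,r=pol(th,95); robot.servo_line(p,feed=60,rotation=r)
    f=robot.observe()["contact_force"]; print(round(th,2),round(tang(th),1),np.round(f,1))
    if np.hypot(*f[:2])>3: break
snap("top","top1"); 
for n in("grip_a","slot"):
    for d in viewer.pinpoint(n,"top")[:2]: print(n,round(d["confidence"],2),cam2w(d["at"],"top").round(1))
print(robot.observe()["t"])
E
```

```text
5.7417 [538.38917301 -61.58129636  95.6858446 ] [537.79278053 -61.60724682  95.        ] 0.2138149419361672 [-0.0572708  -0.42204847 -0.08560553]
1.31 -0.3 [-0.1  0.4  0.7]
1.28 0.1 [-0.2 -0.4  0.3]
1.25 -0.8 [-1.1  0.   0.4]
1.22 0.8 [ 0.5 -0.7 -0. ]
1.19 0.4 [ 0.1 -0.4  0.3]
1.16 -0.4 [-0.7 -0.1  0.6]
1.13 0.2 [ 0.5  0.2 -0.2]
1.1 3.3 [ 1.5 -3.  -0.6]
grip_a 0.69 [642.4  12.2  92.2]
grip_a 0.19 [ 508.9 -164.9   74. ]
slot 0.93 [607.3 -83.7  55.8]
slot 0.42 [ 581.3 -171.4   16.5]
7.8917
```

Run:
```python
from h import *
th=1.10; fs=[]
while th>0.37:
    th=max(th-0.06,0.36); p,r=pol(th,95); robot.servo_line(p,feed=60,rotation=r); fs.append(round(tang(th),1))
print(fs)
snap("top","top2")
for c in("top","scene"):
    if c=="scene": snap(c,"scene2")
    for n in("grip_a","slot","bar_nose","bar_push","chamber"):
        for d in viewer.pinpoint(n,c)[:2]:
            w=cam2w(d["at"],c); v=w[:2]-C; print(c,n,round(d["confidence"],2),w.round(1),np.hypot(*v).round(1),(np.arctan2(v[1],v[0])-YAW).round(3))
print(robot.observe()["t"])
im=cv2.imread("pics/top2.png")[170:330,250:440]; cv2.imwrite("pics/top2c.png",cv2.resize(im,None,fx=3.5,fy=3.5,interpolation=2))
```

```text
[np.float64(5.1), np.float64(4.5), np.float64(4.2), np.float64(4.8), np.float64(4.2), np.float64(4.9), np.float64(4.8), np.float64(4.8), np.float64(4.8), np.float64(5.1), np.float64(5.0), np.float64(5.5), np.float64(5.0)]
top grip_a 0.72 [467.   53.6   2.4] 128.0 3.056
top grip_a 0.61 [643.3 -32.7  92.8] 69.0 0.087
top slot 0.84 [547.5 -84.7  57.3] 81.3 -1.53
top bar_nose 0.62 [544.  -87.8  58.9] 85.5 -1.554
top bar_push 0.87 [ 508.2 -165.7   75.8] 171.2 -1.563
top chamber 0.46 [ 511.1 -166.3   75.9] 170.6 -1.546
scene grip_a 0.97 [643.  -31.6  88.7] 68.3 0.101
scene grip_a 0.78 [516.2  11.4  89.9] 65.5 3.246
scene slot 0.65 [550.3 -85.9  57.8] 81.3 -1.492
scene bar_nose 0.63 [546.8 -90.7  56.1] 87.1 -1.511
scene bar_push 0.63 [ 507.8 -166.1   68.2] 171.7 -1.564
scene bar_push 0.43 [581.4  -9.2  -2. ] 3.1 0.541
scene chamber 0.57 [574.   -5.4  -5.3] 5.9 2.815
11.7417
```

View pics/top2c.png

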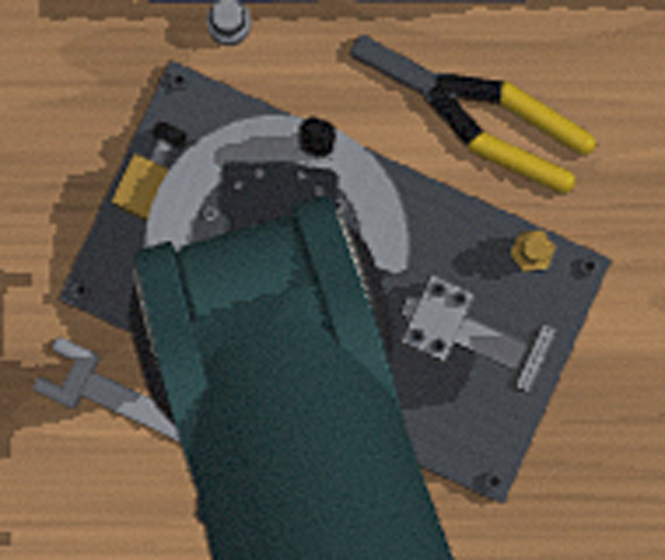

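The crop shows the slot nearly in line with the bar at around (400,300). Grip_a is at (317,137), and the arm hides grip_b. The estimates put the disc at about +0.05 rad, so I'll nudge it a bit further, back off and check.

Run:
```python
from h import *
p,r=pol(0.315,95); robot.servo_line(p,feed=40,rotation=r); robot.hold(0.2); print(tang(.315))
p,r=pol(0.50,95); robot.servo_line(p,feed=80,rotation=r)
p[2]=170; robot.servo_line(p,feed=150)
a=YAW-np.pi/2; d=np.array([np.cos(a),np.sin(a)])
robot.movep([*(C+(171+10+25)*d),170],down(YAW))
print(robot.observe()["tcp_pos"],C+206*d)
snap("top","top3")
for c in("top","scene"):
    if c=="scene": snap(c,"scene3")
    for n in("grip_a","slot","bar_nose"):
        for e in viewer.pinpoint(n,c)[:2]:
            w=cam2w(e["at"],c); v=w[:2]-C; print(c,n,round(e["confidence"],2),w.round(1),np.hypot(*v).round(1),(np.arctan2(v[1],v[0])-YAW).round(3))
print(robot.observe()["t"])
im=cv2.imread("pics/top3.png")[180:320,260:430]; cv2.imwrite("pics/top3c.png",cv2.resize(im,None,fx=4,fy=4,interpolation=2))
```

```text
4.291151257492852
[ 492.66752363 -194.60856664  169.55899008] [ 492.4246147  -196.74694443]
top grip_a 0.73 [642.  -36.8  93.5] 69.3 0.025
top grip_a 0.7 [514.8  16.6  87.1] 68.6 3.182
top slot 0.63 [545.  -81.4  55.5] 79.2 -1.574
top bar_nose 0.64 [7.275e+02 2.230e+01 1.000e-01] 152.6 0.64
top bar_nose 0.54 [ 509.7 -164.5   77.2] 169.6 -1.558
scene grip_a 0.89 [643.7 -34.5  86.8] 70.0 0.065
scene grip_a 0.76 [519.3  15.   89.9] 63.9 3.178
scene slot 0.82 [543.6 -82.1  56.3] 80.5 -1.586
scene bar_nose 0.69 [543.9 -86.4  55.3] 84.3 -1.561
14.3333
```

View pics/top3c.png

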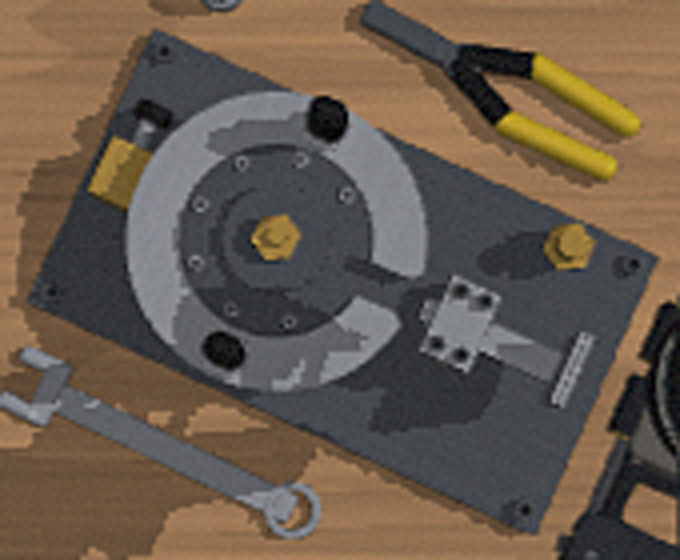

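The crop shows the slot at (395,285) in line with the bar guide at (460,320), and the arm is clear. Next I'll push the bar.

Run:
```python
from h import *
a=YAW-np.pi/2; d=np.array([np.cos(a),np.sin(a)]); P=lambda s,z:[*(C+s*d),z]
robot.servo_line(P(206,68),feed=120)
s=206; L=[]
while s>132:
    s-=2.5 if s>144 else 1; robot.servo_line(P(s,68),feed=50)
    o=robot.observe(); f=np.array(o["contact_force"])[:2]@d
    L.append((s,round(((np.array(o["tcp_pos"])[:2]-C)@d),1),round(f,1)))
    if f>28 or (s>146 and f>22): break
print([tuple(map(float,x)) for x in L]); robot.hold(0.3)
print(robot.observe()["t"])
snap("top","top4")
for n in("bar_push","grip_a","slot"):
    for e in viewer.pinpoint(n,"top")[:2]:
        w=cam2w(e["at"],"top"); v=w[:2]-C; print(n,round(e["confidence"],2),w.round(1),np.hypot(*v).round(1),(np.arctan2(v[1],v[0])-YAW).round(3))
```

```text
[(203.5, 203.2, -0.4), (201.0, 200.7, 0.0), (198.5, 198.3, -0.7), (196.0, 195.8, 0.4), (193.5, 193.3, 0.0), (191.0, 190.7, 0.1), (188.5, 188.3, 0.2), (186.0, 185.8, 0.8), (183.5, 183.3, 0.2), (181.0, 180.8, 0.4), (178.5, 179.2, 3.5), (176.0, 176.8, 4.7), (173.5, 173.9, 4.0), (171.0, 171.0, 4.9), (168.5, 168.4, 4.1), (166.0, 165.9, 3.0), (163.5, 163.4, 4.1), (161.0, 160.9, 4.4), (158.5, 158.4, 3.1), (156.0, 155.9, 4.6), (153.5, 153.4, 3.3), (151.0, 150.9, 3.7), (148.5, 148.4, 3.7), (146.0, 145.9, 4.0), (143.5, 143.4, 4.2), (142.5, 142.6, 3.9), (141.5, 141.6, 4.5), (140.5, 140.5, 5.0), (139.5, 139.5, 4.5), (138.5, 138.4, 4.7), (137.5, 138.0, 5.3), (136.5, 138.1, 7.5), (135.5, 138.0, 9.6), (134.5, 138.0, 12.6), (133.5, 138.0, 15.1), (132.5, 138.1, 16.7), (131.5, 138.0, 18.4)]
24.8833
bar_push 0.38 [470.7  52.2   4.6] 124.0 3.051
bar_push 0.29 [730.6  22.1  -3.9] 155.5 0.635
grip_a 0.75 [639.9 -38.8  92.5] 68.2 -0.014
slot 0.82 [545.  -81.4  56.9] 79.2 -1.575
```

The bar travelled 42 mm (180 to 138) and hit its hard stop. I'll retract and check.

Run:
```python
from h import *
a=YAW-np.pi/2; d=np.array([np.cos(a),np.sin(a)]); P=lambda s,z:[*(C+s*d),z]
robot.servo_line(P(200,68),feed=60); robot.servo_line(P(210,200),feed=150); robot.hold(0.3)
im=snap("top","top5")
for n in("bar_push","slot"):
    for e in viewer.pinpoint(n,"top")[:1]:
        w=cam2w(e["at"],"top"); v=w[:2]-C; print(n,round(e["confidence"],2),w.round(1),np.hypot(*v).round(1),(np.arctan2(v[1],v[0])-YAW).round(3))
print(robot.observe()["t"],robot.observe()["contact_force"])
im=cv2.imread("pics/top5.png")[180:320,260:430]; cv2.imwrite("pics/top5c.png",cv2.resize(im,None,fx=4,fy=4,interpolation=2))
```

```text
bar_push 0.75 [ 526.5 -125.8   76.4] 127.3 -1.56
slot 0.56 [547.8 -83.5  58. ] 80.0 -1.532
27.8583 [-0.18291107 -0.62047497 -0.35174279]
```

View pics/top5c.png

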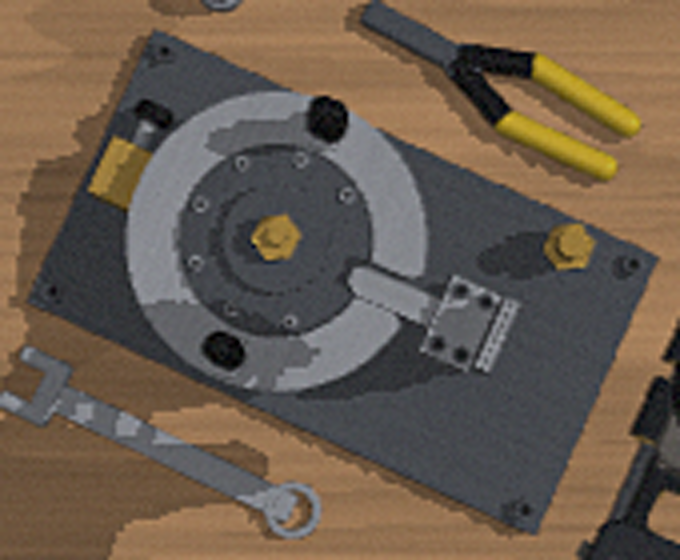

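The bar's nose at (360,278) is through the slot and in the cover's notch. The push plate at (497,335) sits against the guide block, and the bystanders in this view haven't moved.

```bash
python3 -c "
from h import *
print(robot.job_done())"
```

```text
the job is handed in; nothing more can be done
None
```

The slot is lined up with the bar, the bar is fully home against its stop, the arm is clear and the job is handed in; the interface returned no verdict.

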